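# Clear the gearmotor and start the coarse clamp bolt

## Robot

A 7-joint arm with a two-finger parallel gripper is mounted at the origin on the work surface. World frame = base frame: x ahead of the robot, y to its left, z up, the work surface at z = 0. Lengths are in m, angles in rad, forces in N, time in s.
With the tool pointing down it reaches from about 0.425 to 0.925 m from the base axis. Payload 6.8 kg.
Tool frame: the origin (TCP) lies on the mounting face of the last link; the fingertips stand 173 mm ahead of it and the grasp point (between the pads) lies 155 mm ahead of it; z points along the fingers, y is the line along which they close (so a half turn about z gives the same grasp; the last joint's range is limited). The gripper opens to 85 mm and grips with 20 to 120 N. Pads are 22 mm wide; open, the fingers measure 114 mm over their backs; the gripper's body (76 mm by 85 mm) begins 54 mm behind the grasp point. The pads swing forward as they close: fully open they stand 13 mm farther back than shut.
Start: joints at [-1.446, 0.477, 0.022, 1.555, -0.011, 1.109, -0.083], TCP at [0.156, 0.657, 0.405] pointing down, gripper open.
Joint ranges: [-2.96, 2.96], [-0.34, 2.1], [-1.41, 1.46], [0.24, 2.44], [-1.37, 4.51], [0.17, 1.92], [-2.96, 2.96]. Speed limits (rad/s): [2.39, 2.39, 3.14, 3.14, 3.14, 3.14, 3.14].

## Interface

Orientations are given as a rotation vector (axis times angle).
In Python, from bench import r gives the robot as it stands.
- The arm moves only by the tool carry_out, never from a script. Its argument "moves" is a list of rows, each a list of 5 numbers: the shift along the tool's x, y, z in m, then the turn about the tool's z in rad, then the finger opening in m, from 0 to 0.0854. In form: [[dx, dy, dz, roll, claw], ...]. A call has exactly 8 rows; each row is the pose to reach, as a shift and turn from the pose commanded when the call began, along the tool's axes at that moment; what a row does not reach only later rows make up. A row lasts 1/10 s, in which the tool goes at most 50 mm and 8.59 degrees, less where a joint would pass 70% of its speed; a pose out of reach is approached as far as the arm can. A call with a gripper value outside its range is refused whole. The fingers move at their own pace and stop on an object; "force" is the grip in N (left out, the last holds). Time passes only in rows, so rows that repeat a pose let the fingers close, or fill a call up. It gives the time, the measured TCP pose, the force, the opening and the grip force at its end, in the units of the state.
- r.get_obs(): the state, without advancing time (a new reading comes with each control period).
- r.grab_frame(name): name is "scene" or "top" or "wrist"; returns the picture (420x560x3 uint8, red, green, blue); there is no depth.
- r.calibration(name): a dict with "fx", "fy", "cx", "cy" (pixels), "rvec" (rotation vector, rad) and "tvec" (3), from world to camera coordinates, as OpenCV has them. Camera axes: x right, y down, z forward; pixel columns grow to the right and rows downward; lengths in m; the calibration is good to about 2 mm. A picture is of the moment at which its call begins: read the wrist's pose just before it. calibration takes no time and is no camera call; for the wrist camera it gives the pose at the moment of the call.
- r.hand_in(): hands the job in; it is judged then, once.
The state is a dict: "clock": time; "joints": joint angles; "qvel": joint speeds; "tau": joint torques, N m; "tcp_pos": TCP position; "orientation": TCP orientation; "contact_force": force on the tool from outside, world axes, zero at the start; "moment": the same for the moment, N m; "grip_width": finger opening in m; "gripper_force": force on a finger pad.
Only numpy, scipy, OpenCV 4.12 (cv2) and the standard library are available. Lean on these libraries where they do the work, as an engineer would, in place of code of your own. Each camera call takes 0.05 s, during which the arm holds its last target. There are 200 camera calls.

## Task

Move the gearmotor that stands beside the threaded boss out of the way: stand it upright on the middle of the green pad and let go of it. Then start the blue-headed bolt in the boss: turn it backward (anticlockwise seen from above) until it drops into its thread, then one full turn forward (clockwise), without ever pulling it up out of the boss. Finish while still gripping the bolt's head, holding it still like that; leave the other things on the bench alone and do not tip the gearmotor over.

Things in the scene. Friction and masses are not known exactly. Their poses are not given: they have to be found in the camera images.
- instrument: White fixed base plate 12 mm thick (x -65 to 65, y -53 to 127 mm in its frame) with an upright tubular boss, 46 mm outer diameter, top 85 mm above the table. Origin: boss axis at table level; z up. The boss has a coarse right-hand two-start inner thread: two grey ridges 3 mm thick, lead 16 mm a turn, running clockwise (from above) and down for two turns, a plain bore of 22.6 mm below.
- thread_start (a point): Start (upper end) of one ridge, 15 mm from the boss axis along the instrument's +x, 84 mm above the table, beside an orange mark on the boss rim. The other ridge starts opposite. A lug turned backward (anticlockwise) falls off the start about 0.15 rad beyond it.
- bolt: Loose upright bolt, about 0.2 kg: blue hex head, 36 mm across flats, 28 mm high, on a white shank 21 mm thick, with a 3.2 mm steel cross-pin as two lugs that run on the ridges. Origin: on the axis at the cross-pin; z up the axis; x along the marked lug and square to a flat of the head (flats every 60 degrees). Shank ends at z -45, head spans z 34 to 62 mm. Captive once under a ridge, with 2 mm of end play.
- bolt_head (a point): Middle of the bolt's hex head, 48 mm above the bolt's origin on its axis; the place to grip. Turning takes under 0.1 Nm and needs no squeeze: fingers set 2 to 3 mm wider than the flats carry the head round and leave it free to rise and fall. The drop is 6 to 8 mm, by the bolt's own weight if nothing holds it up; a full turn forward (clockwise) then lowers it 16 mm.
- bolt_lug (a point): Outer tip of the marked lug, 16 mm from the bolt's axis along its +x, at its origin's height; an orange stripe on the head's top points the same way. At first the bolt stands loose, this lug resting on the ridge 0.5 to 1.2 rad clockwise of point thread_start.
- gearmotor: Loose upright gearmotor, about 0.45 kg: square 42 x 42 mm black and aluminium motor 48 mm high, above it a round steel gearbox 36 mm in diameter and 45 mm high, then a brass shaft 8 mm thick and 20 mm long. Origin: centre of its underside, z up. It stands on the base plate (12 mm above the table) some 80 mm from the boss axis.
- gearmotor_grip (a point): Middle of the gearmotor's round gearbox, 70.5 mm above its origin; the place to grip.
- pad: Flat green fixed pad, 110 x 110 x 3 mm, on the table; origin: centre of its underside. It lies to the left or to the right.
- parts_tray: Yellow fixed sorting tray, 110 x 110 x 25 mm, on the opposite side from the pad; origin: centre of its underside. Not used.
- tape_roll: Loose roll of clear tape, 84 mm across, 24 mm high, lying flat; leave alone.
- screwdriver: Loose red-handled screwdriver; leave alone.
- oil_bottle: Loose small white bottle with a red cap, 44 mm across, 100 mm high; leave alone.
- mug: Loose blue mug, 80 mm across, 90 mm high; leave alone.
- printed_bracket: Loose white printed block, 50 x 30 x 20 mm; leave alone.

How it is judged:
On the way, in this order (a step that is already met when the one before it is completed fails the run):
1. the gearmotor stands upright on the pad, let go (horizontal distance between gearmotor and pad below 0.035 m and angle between gearmotor's own z axis and vertical below 0.1 rad and height (world z) of gearmotor below 0.008 m and contact force between the fingers and gearmotor below 0.1 N), for 0.2 s.
2. the bolt has been turned backward past the thread start and has dropped into the thread (y of bolt_lug in the frame of instrument above 0 m and x of bolt_lug in the frame of instrument above 0 m and z of bolt_lug in the frame of instrument between 0.0761 and 0.0826 m), for 0.1 s.
At the end, for the whole second after the job is handed in: The gearmotor stands upright on the pad, let go, within 35 mm of its centre; the bolt is one turn (within about a quarter turn) forward of where it dropped, its origin 58.6 to 66.6 mm above the table, upright and still, and the fingers grip it with over 3 N (all of step 1 and z of bolt in the frame of instrument between 0.0586 and 0.0666 m and angle between bolt's own z axis and vertical below 0.15 rad and contact force between the fingers and bolt above 3 N and linear speed of bolt below 0.02 m/s and angular speed of bolt below 0.3 rad/s); the arm keeps its last pose, push and grip.
It fails at once if the bolt is pulled up out of the boss (more than 8 mm above the thread start) (z of bolt in the frame of instrument above 0.0936 m).
It fails at once if the gearmotor is tipped over (angle between gearmotor's own z axis and vertical above 0.6 rad).
It fails at once if one of the other things on the bench is moved by more than 30 mm (distance of any of tape_roll, screwdriver, oil_bottle, mug, printed_bracket from where it was at the start of the episode above 0.03 m).
It also fails if it takes over 72 s, if anything falls off the work surface, if the arm or the gripper's body presses on something with over 40 N, if the wrist force passes 120 N, or if a joint passes its speed limit or range.

## Working session

There is one attempt and no reset: what is moved stays moved. The work goes in short steps, Python scripts to look and compute and a tool call to move; the robot and the scene stay as the last step left them, time stands still between calls to the robot, and variables do not carry over. Pictures are saved under pics/ and viewed, at most 10 in all, crops included, and the job is handed in when it is done.

Besides the shell and the picture viewer there is one more tool, called after "Request:" by a JSON object that holds its "api" and its "payload", one argument or row to a line. carry_out: Moves the arm, as the interface text tells. Its arguments: {"type":"object","properties":{"moves":{"type":"array","items":{"type":"array","items":{"type":"number"}}},"force":{"type":"number"}},"required":["moves"]}

```bash
mkdir -p pics; ls
python3 - <<'E'
from bench import r
import cv2
o=r.get_obs();print(o)
for n in("scene","top"):
    cv2.imwrite(f"pics/{n}0.png",r.grab_frame(n)[:,:,::-1]);print(n,r.calibration(n))
E
```

```text
pics
{'clock': 0.0, 'joints': array([-1.44607933,  0.47779696,  0.02235021,  1.55645758, -0.01149915,
        1.10927979, -0.08308585]), 'qvel': array([ 0.00051252,  0.00057384,  0.00055761, -0.00088771,  0.00046526,
        0.00017762,  0.00068018]), 'tau': array([ 1.16585703e-03, -5.96456087e+01,  1.60751615e+00, -2.81200129e+01,
        1.24338051e-02,  9.18196019e-03,  1.05726917e-05]), 'tcp_pos': array([0.15566929, 0.65652116, 0.40372515]), 'orientation': array([-3.64832590e-01, -3.12026435e+00,  2.84614532e-03]), 'contact_force': array([-0.31957942,  0.81904601,  0.20191573]), 'moment': array([-0.05322417,  0.05841868, -0.05559676]), 'gripper_force': 0.0, 'grip_width': 0.08535346966471749}
scene {'fx': 492.7608033789245, 'fy': 492.7608033789245, 'cx': 277.3632134189925, 'cy': 209.7261272415476, 'rvec': array([ 0.76974468,  2.38725224, -1.31780977]), 'tvec': array([ 0.49460787, -0.0865757 ,  1.45882639])}
top {'fx': 395.4651745823321, 'fy': 395.4651745823321, 'cx': 276.398407943469, 'cy': 207.34432746666033, 'rvec': array([ 2.19445776, -2.15220431,  0.1055773 ]), 'tvec': array([-0.0457818 ,  0.62033988,  0.94326089])}
```

View pics/scene0.png

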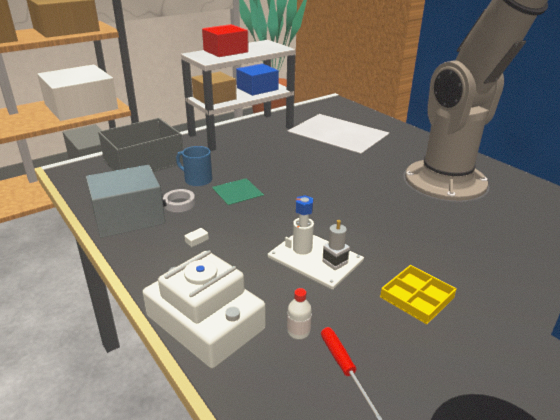

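View pics/top0.png

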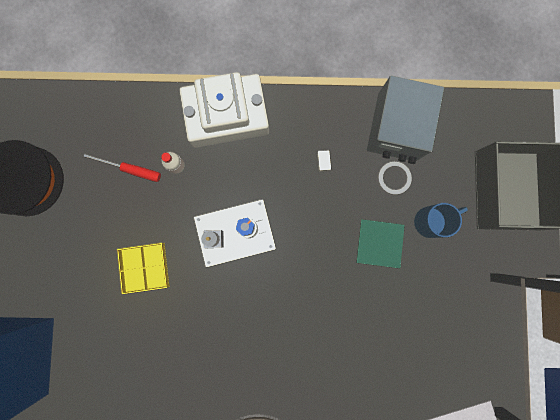

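The scene view shows the plate with the blue bolt (305,205) and the motor (338,240). The top view shows the bolt at (246,226), the motor at (210,238) and the pad at (381,244) on the right. Next I measure these.

```bash
cat > h.py <<'E'
import cv2, numpy as np
from bench import r
def cam(n):
    c=r.calibration(n);R=cv2.Rodrigues(np.array(c["rvec"]))[0]
    K=np.array([[c["fx"],0,c["cx"]],[0,c["fy"],c["cy"]],[0,0,1]]);return K,R,np.array(c["tvec"])
def ray(n,p,C=None):
    K,R,t=C or cam(n);d=R.T@np.linalg.solve(K,[p[0],p[1],1.]);return -R.T@t,d/np.linalg.norm(d)
def plane(n,p,z,C=None):
    o,d=ray(n,p,C);return o+d*(z-o[2])/d[2]
def tri(a,b):
    (o1,d1),(o2,d2)=a,b
    s=np.linalg.lstsq(np.c_[d1,-d2],o2-o1,rcond=None)[0];p,q=o1+s[0]*d1,o2+s[1]*d2
    return (p+q)/2,np.linalg.norm(p-q)
def blobs(img,lo,hi,amin=15):
    h=cv2.cvtColor(img,cv2.COLOR_BGR2HSV);m=cv2.inRange(h,np.array(lo),np.array(hi))
    n,l,s,c=cv2.connectedComponentsWithStats(m)
    return [(s[i,4],c[i].round(1),s[i,:4].tolist()) for i in range(1,n) if s[i,4]>=amin],m,l
E
python3 - <<'E'
from h import *
T=cv2.imread("pics/top0.png");S=cv2.imread("pics/scene0.png")
for nm,I in(("top",T),("scene",S)):
    print(nm,"blue",[b for b in blobs(I,(105,150,60),(130,255,255))[0]][:8]); print("green",blobs(I,(65,80,40),(95,255,200),150)[0])
b,m,l=blobs(T,(0,0,190),(180,40,255),300);print("white",b)
for a,c,bb in b:
    k=l[int(bb[1]+bb[3]/2),bb[0]:bb[0]+bb[2]]
    if 190<c[0]<280 and c[1]>190:
        i=np.bincount(k[k>0]).argmax();pts=np.argwhere(l==i)[:,::-1].astype(np.float32)
        q=cv2.boxPoints(cv2.minAreaRect(pts));w=np.array([plane("top",x,.012) for x in q]);print(q,w,np.linalg.norm(w-np.roll(w,1,0),axis=1),w.mean(0))
b=cv2.resize(T[190:275,185:285],None,fx=7,fy=7,interpolation=cv2.INTER_CUBIC);cv2.imwrite("pics/t1.png",b)
b=cv2.resize(S[190:285,265:365],None,fx=6,fy=6,interpolation=cv2.INTER_CUBIC);cv2.imwrite("pics/s1.png",b)
E
```

```text
top blue [(np.int32(26), array([219.3,  96.5]), [217, 94, 6, 6]), (np.int32(121), array([244.4, 226.3]), [236, 218, 18, 17]), (np.int32(17), array([555.6, 415.4]), [553, 413, 6, 7])]
green [(np.int32(1895), array([380.2, 243.4]), [357, 220, 47, 48])]
scene blue [(np.int32(3182), array([440.2,  43.2]), [407, 0, 83, 131]), (np.int32(7244), array([530.8, 104.2]), [479, 0, 81, 185]), (np.int32(706), array([259.9,  77.4]), [237, 64, 41, 30]), (np.int32(209), array([303.9, 205.7]), [296, 196, 17, 18]), (np.int32(27), array([199.8, 268. ]), [197, 266, 7, 5]), (np.int32(75), array([556.9, 329.2]), [552, 316, 8, 23])]
green [(np.int32(1159), array([263. ,  17.3]), [239, 0, 48, 40]), (np.int32(450), array([294.2,  15.9]), [286, 0, 20, 39]), (np.int32(770), array([237.1, 191. ]), [213, 179, 51, 26])]
white [(np.int32(3645), array([223.2, 105.2]), [180, 73, 88, 68]), (np.int32(3027), array([235.4, 232.8]), [194, 200, 82, 67]), (np.int32(2381), array([538.3, 354.3]), [526, 288, 34, 132]), (np.int32(620), array([471.5, 413.3]), [431, 401, 65, 19])]
[[192.92233 216.78731]
 [262.63907 198.9528 ]
 [275.40353 248.85027]
 [205.6868  266.68475]] [[ 0.59502786  0.17427692  0.012     ]
 [ 0.64327437  0.00120522  0.012     ]
 [ 0.51936462 -0.03325919  0.012     ]
 [ 0.47227209  0.13793442  0.012     ]] [0.12802248 0.17967064 0.12861346 0.17755269] [0.55748473 0.07003934 0.012     ]
```

View pics/t1.png

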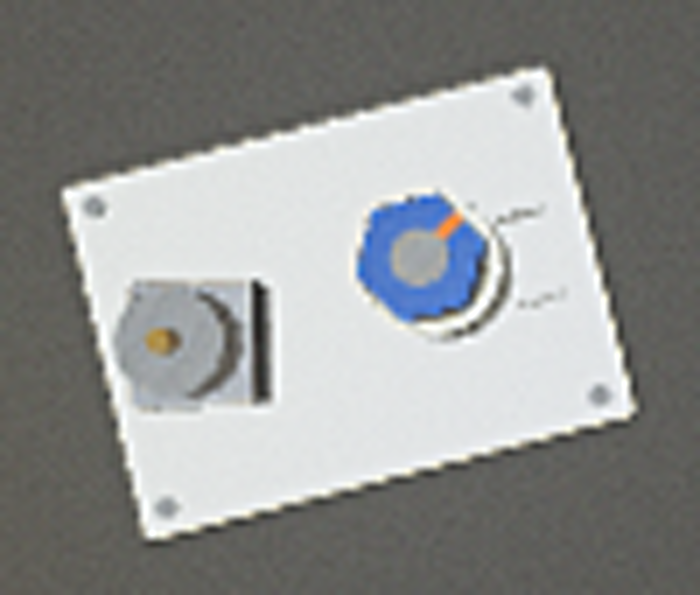

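View pics/s1.png

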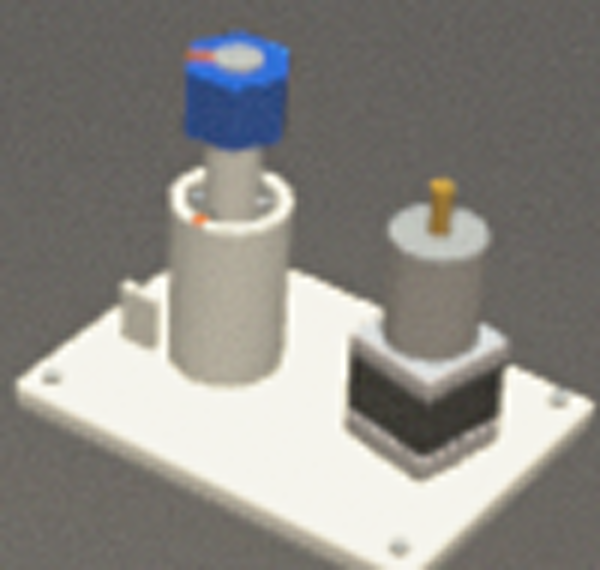

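The crops give these pixels: shaft tip at about (207.9,238.3) in top and (338.3,220.1) in scene; bolt cap at (244.4,226.3) in top and (304.4,199.1) in scene. The orange stripe points up and right from the cap, and the plate yaw is about 15.5°.

```bash
cat >> h.py <<'E'
from scipy.spatial.transform import Rotation as Ro
def tool(): 
    o=r.get_obs();return o["tcp_pos"],Ro.from_rotvec(o["orientation"]).as_matrix(),o
def yaw(R): return np.arctan2(R[1,1],R[0,1])   # world direction of the closing axis
def togo(x,y,zg,ya=None):
    p,R,o=tool();d=R.T@(np.array([x,y,zg+.155])-p)
    dy=None if ya is None else (-(ya-yaw(R))+np.pi/2)%np.pi-np.pi/2
    print("shift",d.round(4),"roll(+cw)",dy,"yaw",yaw(R).round(3),"j7",o["joints"][6].round(3),"t",o["clock"])
E
python3 - <<'E'
from h import *
print("shaft tip",tri(ray("top",(207.9,238.3)),ray("scene",(338.3,220.1))),plane("top",(207.9,238.3),.125))
print("cap",tri(ray("top",(244.4,226.3)),ray("scene",(304.4,199.1))),plane("top",(244.4,226.3),.145))
print("pad",plane("top",(380.2,243.4),.003),plane("scene",(237.1,191),.003))
u=lambda p:(np.array(p)+.5)/7-.5+[185,190]
a=plane("top",u((419,257)),.145);b=plane("top",u((462,218)),.145);print("stripe",np.arctan2(*(b-a)[1::-1]))
# hexagon from blue+cap+stripe hull
T=cv2.imread("pics/top0.png");bl,m,l=blobs(T,(100,110,60),(130,255,255))
pts=np.argwhere(l==[i for i in range(1,l.max()+1) if l[226:228,236:242].flatten().tolist().count(i)>2][0])[:,::-1].astype(np.float32)
print("hex circle",cv2.minEnclosingCircle(pts),plane("top",cv2.minEnclosingCircle(pts)[0],.145))
y=.27;print("boss",np.array([.55748,.07004])-.037*np.array([-np.sin(y),np.cos(y)]))
tp=plane("top",(207.9,238.3),.125);togo(tp[0],tp[1],.0825,.27)
print(tool()[1].round(3))
E
```

```text
shaft tip (array([0.53974858, 0.11631214, 0.12622373]), np.float64(0.002325046462647404)) [0.54063676 0.11574164 0.125     ]
cap (array([0.56690355, 0.03492515, 0.14760596]), np.float64(0.0016910090579311012)) [0.5676751  0.03459278 0.145     ]
pad [ 0.53793985 -0.29574743  0.003     ] [ 0.53719216 -0.29532902  0.003     ]
stripe -0.8111780733217014
hex circle ((244.34210205078125, 226.34210205078125), 8.969193458557129) [0.56758191 0.03471515 0.145     ]
boss [0.56734906 0.03438048]
shift [-0.4993 -0.4371  0.1671] roll(+cw) 1.0679334524621473 yaw 1.338 j7 -0.083 t 0.1
[[-0.973  0.231 -0.   ]
 [ 0.231  0.973 -0.002]
 [-0.    -0.002 -1.   ]]
```

Request:
{"api": "carry_out", "payload": {
  "moves": [
    [-0.03,-0.03,0,0.07,0.0854],
    [-0.06,-0.055,0,0.14,0.0854],
    [-0.095,-0.085,0,0.21,0.0854],
    [-0.13,-0.115,0,0.28,0.0854],
    [-0.165,-0.145,0,0.36,0.0854],
    [-0.2,-0.175,0,0.43,0.0854],
    [-0.23,-0.2,0,0.5,0.0854],
    [-0.25,-0.22,0,0.53,0.0854]
  ],
  "force": 40
}}

```text
clock: 0.9
tcp_pos: [0.3499, 0.3823, 0.4045]
orientation: [1.177, 2.912, -0.001]
contact_force: [-0.7, 0.3, -0.6]
grip_width: 0.0853
gripper_force: 0.0
```

```bash
python3 -c "
from h import *
togo(.540,.1160,.086,.27)"
```

```text
shift [-0.3216 -0.0593  0.1638] roll(+cw) 0.5325733579806751 yaw 0.803 j7 -0.089 t 0.9
```

Request:
{"api": "carry_out", "payload": {
  "moves": [
    [-0.04,-0.007,0,0.07,0.0854],
    [-0.085,-0.015,0,0.14,0.0854],
    [-0.13,-0.024,0,0.21,0.0854],
    [-0.175,-0.032,0,0.28,0.0854],
    [-0.22,-0.04,0,0.36,0.0854],
    [-0.265,-0.049,0,0.43,0.0854],
    [-0.305,-0.056,0,0.5,0.0854],
    [-0.3216,-0.0593,0.0,0.5326,0.0854]
  ]
}}

```text
clock: 1.7
tcp_pos: [0.5413, 0.1159, 0.4047]
orientation: [1.904, 2.497, -0.001]
contact_force: [-0.7, 0.1, -0.2]
grip_width: 0.0853
gripper_force: 0.0
```

```bash
python3 -c "
from h import *
togo(.540,.1160,.086,.27)
cv2.imwrite('pics/w1.png',r.grab_frame('wrist')[:,:,::-1])
K,R,t=cam('wrist')
for P in((.54,.116,.125),(.5674,.0344,.145),(.54,.116,.105)):
    q=K@(R@np.array(P)+t);print(q[:2]/q[2])
"
```

```text
shift [ 0.0007 -0.0012  0.1637] roll(+cw) -0.0022376433686002173 yaw 0.268 j7 0.104 t 1.7
[279.34548282 203.48209237]
[284.93808978 301.65377401]
[279.38636351 197.65503163]
```

View pics/w1.png

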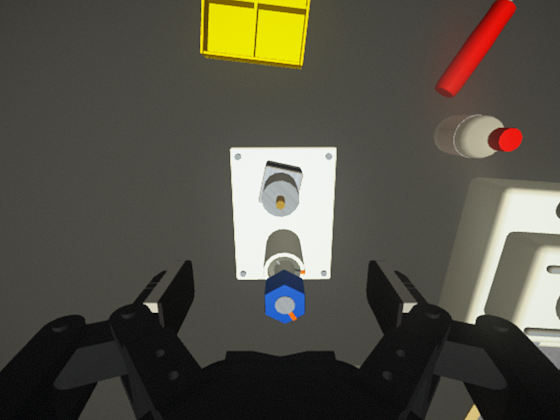

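The wrist view shows the shaft tip at (280,202), predicted (279,203.5), and the bolt cap at (286,304), predicted (285,302). The measurements agree, so I descend.

Request:
{"api": "carry_out", "payload": {
  "moves": [
    [0.001,-0.001,0.03,0,0.0854],
    [0.001,-0.001,0.06,0,0.0854],
    [0.001,-0.001,0.09,0,0.0854],
    [0.001,-0.001,0.115,0,0.0854],
    [0.001,-0.001,0.135,0,0.0854],
    [0.001,-0.001,0.15,0,0.0854],
    [0.001,-0.001,0.16,0,0.0854],
    [0.001,-0.001,0.164,0,0.0854]
  ]
}}

```text
clock: 2.55
tcp_pos: [0.5382, 0.1211, 0.2399]
orientation: [-1.894, -2.505, 0.001]
contact_force: [0.4, 0.9, 0.1]
grip_width: 0.0856
gripper_force: 0.0
```

Request:
{"api": "carry_out", "payload": {
  "moves": [
    [0,0,0,0,0.06],
    [0,0,0,0,0.05],
    [0,0,0,0,0.045],
    [0,0,0,0,0.04],
    [0,0,0,0,0.03],
    [0,0,0,0,0.03],
    [0,0,0,0,0.03],
    [0,0,0,0,0.03]
  ],
  "force": 40
}}

```text
clock: 3.35
tcp_pos: [0.539, 0.1208, 0.2414]
orientation: [1.895, 2.505, 0.002]
contact_force: [0.1, 0.2, 6.0]
grip_width: 0.0345
gripper_force: 39.9
```

Request:
{"api": "carry_out", "payload": {
  "moves": [
    [0,0,-0.01,0,0.03],
    [0,0,-0.03,0,0.03],
    [0,0,-0.055,0,0.03],
    [0,0,-0.085,0,0.03],
    [0,0,-0.115,0,0.03],
    [0,0,-0.145,0,0.03],
    [0,0,-0.165,0,0.03],
    [0,0,-0.175,0,0.03]
  ]
}}

```text
clock: 4.15
tcp_pos: [0.5382, 0.1203, 0.4171]
orientation: [1.896, 2.505, 0.001]
contact_force: [-0.1, -0.0, -4.9]
grip_width: 0.035
gripper_force: 41.1
```

```bash
python3 -c "
from h import *
togo(.540,-.2955,.080,-.3)
print(r.get_obs()['joints'].round(2),r.get_obs()['tcp_pos'],r.get_obs()['grip_width'])"
```

```text
shift [-0.4008 -0.1113  0.1819] roll(+cw) 0.5750340430589587 yaw 0.275 j7 0.096 t 4.15
[-0.74  0.28  0.5   1.87 -0.15  1.03  0.1 ] [0.53818679 0.12032508 0.41712728] 0.03500273831453076
```

Request:
{"api": "carry_out", "payload": {
  "moves": [
    [-0.015,-0.004,0,0,0.03],
    [-0.04,-0.011,0,0,0.03],
    [-0.075,-0.021,0,0,0.03],
    [-0.115,-0.032,0,0,0.03],
    [-0.155,-0.043,0,0,0.03],
    [-0.195,-0.054,0,0,0.03],
    [-0.235,-0.065,0,0,0.03],
    [-0.275,-0.076,0,0,0.03]
  ]
}}

```text
clock: 4.95
tcp_pos: [0.5386, -0.167, 0.414]
orientation: [-1.895, -2.502, 0.003]
contact_force: [1.7, -0.0, -6.1]
grip_width: 0.035
gripper_force: 41.2
```

Request:
{"api": "carry_out", "payload": {
  "moves": [
    [-0.035,-0.01,0,0,0.03],
    [-0.065,-0.018,0,0,0.03],
    [-0.09,-0.025,0,0,0.03],
    [-0.11,-0.031,0,0,0.03],
    [-0.122,-0.034,0,0,0.03],
    [-0.126,-0.035,0,0,0.03],
    [-0.126,-0.035,0.01,0,0.03],
    [-0.126,-0.035,0.03,0,0.03]
  ]
}}

```text
clock: 5.75
tcp_pos: [0.5414, -0.2945, 0.3857]
orientation: [1.893, 2.505, 0.002]
contact_force: [0.7, 0.7, -5.2]
grip_width: 0.0354
gripper_force: 41.2
```

```bash
python3 -c "
from h import *
togo(.540,-.2935,.0774,.275)
print(tool()[0])
cv2.imwrite('pics/s2.png',r.grab_frame('scene')[:,:,::-1][100:300,120:400])"
```

```text
shift [ 0.0014 -0.0014  0.1533] roll(+cw) 0.0018939879024952866 yaw 0.277 j7 0.945 t 5.75
[ 0.54135291 -0.29449101  0.38572383]
```

View pics/s2.png

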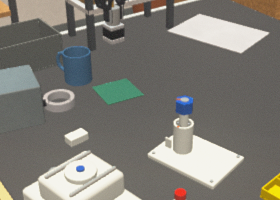

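The picture shows the motor hanging upright above the pad region, with the bolt untouched. I lower it now.

Request:
{"api": "carry_out", "payload": {
  "moves": [
    [0,0,0.03,0,0.03],
    [0,0,0.06,0,0.03],
    [0,0,0.09,0,0.03],
    [0,0,0.115,0,0.03],
    [0,0,0.13,0,0.03],
    [0,0,0.14,0,0.03],
    [0,0,0.145,0,0.03],
    [0,0,0.148,0,0.03]
  ]
}}

```text
clock: 6.6
tcp_pos: [0.5411, -0.2954, 0.2381]
orientation: [1.895, 2.505, 0.001]
contact_force: [0.4, -0.5, -5.1]
grip_width: 0.0351
gripper_force: 41.2
```

Request:
{"api": "carry_out", "payload": {
  "moves": [
    [0,0,0.001,0,0.03],
    [0,0,0.002,0,0.03],
    [0,0,0.003,0,0.03],
    [0,0,0.004,0,0.03],
    [0,0,0.004,0,0.03],
    [0,0,0.004,0,0.03],
    [0,0,0.004,0,0.03],
    [0,0,0.004,0,0.03]
  ]
}}

```text
clock: 7.4
tcp_pos: [0.5407, -0.2954, 0.2337]
orientation: [-1.896, -2.505, -0.0]
contact_force: [-0.8, -0.6, -5.2]
grip_width: 0.0351
gripper_force: 41.2
```

Request:
{"api": "carry_out", "payload": {
  "moves": [
    [0,0,0.0005,0,0.03],
    [0,0,0.001,0,0.03],
    [0,0,0.0015,0,0.03],
    [0,0,0.002,0,0.03],
    [0,0,0.002,0,0.03],
    [0,0,0.002,0,0.03],
    [0,0,0.002,0,0.03],
    [0,0,0.002,0,0.03]
  ]
}}

```text
clock: 8.2
tcp_pos: [0.5408, -0.2956, 0.2324]
orientation: [1.895, 2.505, 0.001]
contact_force: [-1.5, 2.1, 6.8]
grip_width: 0.0347
gripper_force: 42.2
```

Request:
{"api": "carry_out", "payload": {
  "moves": [
    [0,0,0,0,0.037],
    [0,0,0,0,0.04],
    [0,0,0,0,0.045],
    [0,0,0,0,0.055],
    [0,0,0,0,0.065],
    [0,0,0,0,0.075],
    [0,0,0,0,0.0854],
    [0,0,0,0,0.0854]
  ]
}}

```text
clock: 9.0
tcp_pos: [0.5407, -0.2954, 0.2317]
orientation: [-1.896, -2.505, 0.0]
contact_force: [0.3, 0.4, -0.5]
grip_width: 0.0856
gripper_force: 0.0
```

Request:
{"api": "carry_out", "payload": {
  "moves": [
    [0,0,-0.01,0,0.0854],
    [0,0,-0.03,0,0.0854],
    [0,0,-0.06,0,0.0854],
    [0,0,-0.09,0,0.0854],
    [0,0,-0.12,0,0.0854],
    [0,0,-0.14,0,0.0854],
    [0,0,-0.15,0,0.0854],
    [0,0,-0.155,0,0.0854]
  ]
}}

```text
clock: 9.8
tcp_pos: [0.5407, -0.2955, 0.3879]
orientation: [1.895, 2.504, 0.001]
contact_force: [0.3, 1.1, -0.1]
grip_width: 0.0856
gripper_force: 0.0
```

Run:
```python
from h import *
T=r.grab_frame('top')[:,:,::-1].copy();cv2.imwrite('pics/t2.png',T)
S=r.grab_frame('scene')[:,:,::-1];
a=cv2.resize(T[190:300,190:290],None,fx=4,fy=4,interpolation=cv2.INTER_CUBIC);b=cv2.resize(S[140:240,195:295],None,fx=4.4,fy=4.4,interpolation=cv2.INTER_CUBIC)
h=min(len(a),len(b));cv2.imwrite('pics/c2.png',np.hstack([b[:h,:370],a[:h]]))
for b in blobs(T,(100,110,60),(130,255,255),60)[0]:
    if 230<b[1][0]<260: print(b,plane('top',b[1],.145))
p,R,o=tool();print(p,o["joints"].round(2),yaw(R),R[:,1])
```

```text
(np.int32(163), array([244.2, 226.7]), [236, 218, 18, 18]) [0.56680444 0.03500062 0.145     ]
[ 0.5406427  -0.29531833  0.38677387] [-0.06  0.45  0.62  1.75 -0.3   1.03  0.95] 0.27549695489299786 [9.62290110e-01 2.72025179e-01 2.13412406e-04]
```

View pics/c2.png

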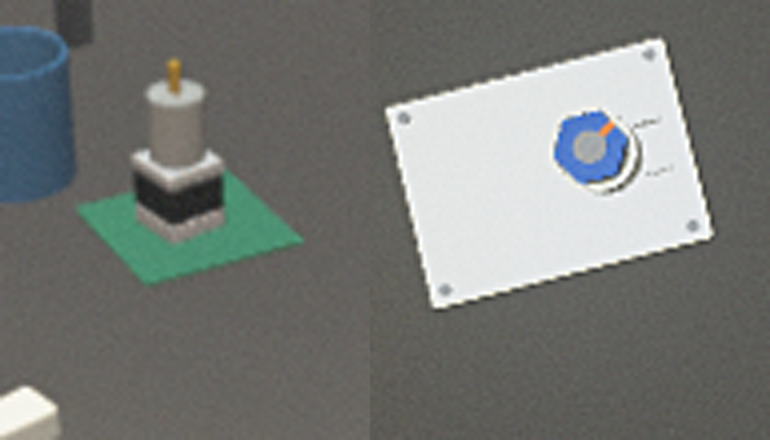

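The motor stands upright near the middle of the pad, and the bolt is unchanged. Next is the bolt.

```bash
python3 -c "
from h import *
togo(.5672,.0347,.122,.236)"
```

```text
shift [0.3103 0.1153 0.1098] roll(+cw) 0.03949695489299776 yaw 0.275 j7 0.946 t 9.9
```

Request:
{"api": "carry_out", "payload": {
  "moves": [
    [0.02,0.007,0,0.01,0.07],
    [0.06,0.022,0,0.01,0.07],
    [0.1,0.037,0,0.02,0.07],
    [0.145,0.054,0,0.02,0.07],
    [0.19,0.071,0,0.03,0.07],
    [0.235,0.087,0,0.04,0.07],
    [0.275,0.102,0,0.04,0.07],
    [0.3,0.111,0,0.04,0.07]
  ]
}}

```text
clock: 10.7
tcp_pos: [0.5656, 0.0278, 0.3852]
orientation: [-1.938, -2.469, 0.002]
contact_force: [-0.5, -0.3, 0.6]
grip_width: 0.0703
gripper_force: 0.0
```

Request:
{"api": "carry_out", "payload": {
  "moves": [
    [0.01,0.004,0,0,0.07],
    [0.01,0.004,0,0,0.07],
    [0.01,0.004,0,0,0.07],
    [0.01,0.004,0,0,0.07],
    [0.01,0.004,0,0,0.07],
    [0.01,0.004,0,0,0.07],
    [0.01,0.004,0,0,0.07],
    [0.01,0.004,0,0,0.07]
  ]
}}

```text
clock: 11.5
tcp_pos: [0.5675, 0.0339, 0.3867]
orientation: [1.946, 2.467, 0.0]
contact_force: [0.2, -0.6, 0.4]
grip_width: 0.0704
gripper_force: 0.0
```

Run:
```python
from h import *
togo(.5672,.0347,.122,.236)
C=cam('wrist');W=r.grab_frame('wrist')[:,:,::-1].copy()
bl,m,l=blobs(W,(100,110,60),(130,255,255),60);print(bl)
for P in((.5672,.0347,.145),):
    q=C[0]@(C[1]@np.array(P)+C[2]);q=q[:2]/q[2];print(q)
x,y=int(q[0]),int(q[1]);cv2.imwrite('pics/w3.png',cv2.resize(W[max(0,y-80):y+80,x-100:x+100],None,fx=3,fy=3));print(x-100,max(0,y-80))
```

```text
shift [ 9.000e-04 -1.000e-04  1.097e-01] roll(+cw) -0.0009770535266895308 yaw 0.235 j7 0.288 t 11.5
[(np.int32(1639), array([280.1, 214.9]), [257, 188, 48, 58])]
[281.12981216 218.69354424]
181 138
```

View pics/w3.png

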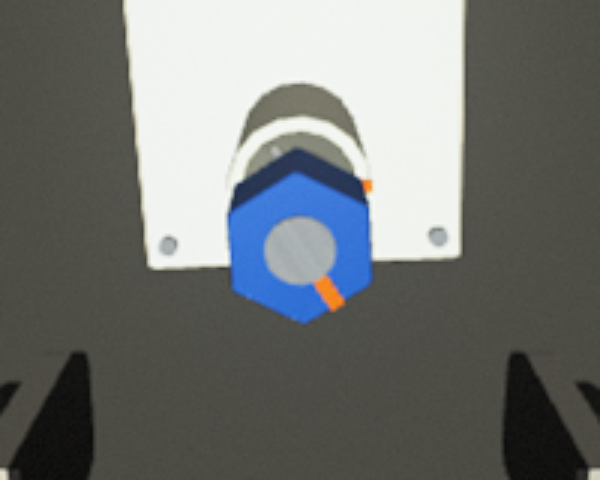

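The hex flats lie square to the fingers. The cap is at (281,221), predicted (281,219). I descend around it and close to 38.5 mm.

Request:
{"api": "carry_out", "payload": {
  "moves": [
    [0,0,0.02,0,0.07],
    [0,0,0.04,0,0.07],
    [0,0,0.06,0,0.07],
    [0,0,0.08,0,0.07],
    [0,0,0.095,0,0.07],
    [0,0,0.105,0,0.07],
    [0,0,0.11,0,0.07],
    [0,0,0.11,0,0.07]
  ]
}}

```text
clock: 12.35
tcp_pos: [0.5675, 0.0341, 0.2764]
orientation: [-1.945, -2.467, 0.001]
contact_force: [-0.5, 0.1, -0.7]
grip_width: 0.07
gripper_force: 0.0
```

Request:
{"api": "carry_out", "payload": {
  "moves": [
    [0,0,0,0,0.06],
    [0,0,0,0,0.05],
    [0,0,0,0,0.044],
    [0,0,0,0,0.04],
    [0,0,0,0,0.0385],
    [0,0,0,0,0.0385],
    [0,0,0,0,0.0385],
    [0,0,0,0,0.0385]
  ],
  "force": 20
}}

```text
clock: 13.15
tcp_pos: [0.5675, 0.0341, 0.2767]
orientation: [-1.945, -2.467, 0.0]
contact_force: [-0.0, -0.5, 0.1]
grip_width: 0.0385
gripper_force: 0.0
```

```bash
python3 -c "
from h import *
togo(.5674,.034,.122,.236)"
```

```text
shift [-0.0001 -0.0001 -0.0003] roll(+cw) -0.0005737586348408819 yaw 0.235 j7 0.378 t 13.15
```

Request:
{"api": "carry_out", "payload": {
  "moves": [
    [0,0,0,-0.1,0.0385],
    [0,0,0,-0.22,0.0385],
    [0,0,0,-0.35,0.0385],
    [0,0,0,-0.48,0.0385],
    [0,0,0,-0.61,0.0385],
    [0,0,0,-0.74,0.0385],
    [0,0,0,-0.87,0.0385],
    [0,0,0,-1.0,0.0385]
  ]
}}

```text
clock: 13.95
tcp_pos: [0.5682, 0.0338, 0.2777]
orientation: [0.517, 3.097, 0.001]
contact_force: [-1.0, -0.9, 6.7]
grip_width: 0.0388
gripper_force: 4.9
```

Request:
{"api": "carry_out", "payload": {
  "moves": [
    [0,0,0,-0.1,0.0385],
    [0,0,0,-0.2,0.0385],
    [0,0,0,-0.3,0.0385],
    [0,0,0,-0.4,0.0385],
    [0,0,0,-0.5,0.0385],
    [0,0,0,-0.57,0.0385],
    [0,0,0,-0.57,0.0385],
    [0,0,0,-0.55,0.0385]
  ]
}}

```text
clock: 14.75
tcp_pos: [0.5674, 0.0339, 0.2765]
orientation: [0.332, -3.124, -0.0]
contact_force: [0.6, -0.8, -2.4]
grip_width: 0.0389
gripper_force: 3.8
```

```bash
cat > look.py <<'E'
from h import *
import sys
# top + scene pictures; blob extents of the blue head give height (scene/top), stripe its direction
T=r.grab_frame('top')[:,:,::-1].copy();S=r.grab_frame('scene')[:,:,::-1].copy()
a=cv2.resize(T[195:260,205:285],None,fx=5,fy=5,interpolation=cv2.INTER_CUBIC);b=cv2.resize(S[180:245,265:345],None,fx=5,fy=5,interpolation=cv2.INTER_CUBIC)
cv2.imwrite(sys.argv[1],np.hstack([a,b]))
p,R,o=tool();print(o["clock"],p,yaw(R),"j",o["joints"].round(2),o["moment"],o["gripper_force"])
for z in(.131,.139,.145): 
    K,Rc,t=cam("scene");q=K@(Rc@np.array([.5674,.034,z])+t);print("scene px axis",z,(q[:2]/q[2]).round(1))
E
python3 look.py pics/l1.png
```

```text
14.85 [0.56744513 0.0340287  0.276542  ] 1.7828357410496973 j [-0.25  0.46  0.11  1.93 -0.07  0.76  1.68] [-0.04082035 -0.0715617   0.00524244] 3.846779011655599
scene px axis 0.131 [303.3 205.5]
scene px axis 0.139 [303.4 202.4]
scene px axis 0.145 [303.5 200. ]
```

View pics/l1.png

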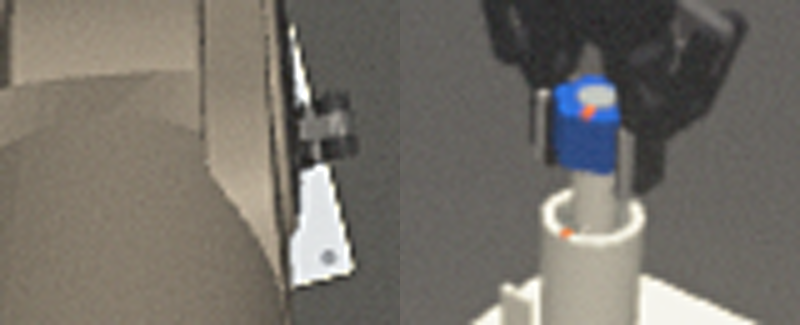

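The stripe has passed the rim mark anticlockwise, but the cap is still at (304.5,199). The fingers carry the head with about 4 N of friction, so I loosen them a little.

Request:
{"api": "carry_out", "payload": {
  "moves": [
    [0,0,0,0.02,0.0395],
    [0,0,0,0.03,0.0405],
    [0,0,0,0.04,0.0415],
    [0,0,0,0.04,0.042],
    [0,0,0,0.04,0.042],
    [0,0,0,0.04,0.042],
    [0,0,0,0.04,0.042],
    [0,0,0,0.04,0.042]
  ]
}}

```text
clock: 15.65
tcp_pos: [0.5675, 0.0341, 0.2767]
orientation: [0.274, -3.13, -0.0]
contact_force: [0.6, 0.2, 1.3]
grip_width: 0.0418
gripper_force: 0.0
```

```bash
python3 look.py pics/l2.png; python3 -c "
from h import *
S=cv2.imread('pics/l2.png')[:,400:];print(blobs(S,(105,150,60),(130,255,255),300)[0]);S=cv2.imread('pics/l1.png')[:,400:];print(blobs(S,(105,150,60),(130,255,255),300)[0])"
```

```text
15.75 [0.56750501 0.03411436 0.27669485] 1.7453764193498473 j [-0.26  0.46  0.12  1.93 -0.07  0.76  1.64] [-0.01863666  0.05242274  0.03688917] 0.0
scene px axis 0.131 [303.3 205.5]
scene px axis 0.139 [303.4 202.4]
scene px axis 0.145 [303.5 200. ]
[(np.int32(3666), array([184.4, 137.4]), [152, 86, 70, 95])]
[(np.int32(3686), array([183.5, 128.8]), [154, 76, 66, 96])]
```

The head dropped about 5 mm in the image, against a theoretical 0.0787 for the lug height, and the fingers are free. I raise the fingers 4 mm, close to 39 mm and turn forward, lowering 2.55 mm/rad along with it.

Request:
{"api": "carry_out", "payload": {
  "moves": [
    [0,0,-0.002,0,0.042],
    [0,0,-0.004,0,0.042],
    [0,0,-0.004,0,0.039],
    [0,0,-0.004,0.05,0.039],
    [0,0,-0.0035,0.18,0.039],
    [0,0,-0.0032,0.31,0.039],
    [0,0,-0.0029,0.44,0.039],
    [0,0,-0.0026,0.57,0.039]
  ]
}}

```text
clock: 16.55
tcp_pos: [0.5677, 0.0341, 0.2794]
orientation: [0.625, 3.078, 0.0]
contact_force: [1.0, -0.2, -0.5]
grip_width: 0.0391
gripper_force: 0.6
```

Request:
{"api": "carry_out", "payload": {
  "moves": [
    [0,0,0.0003,0.13,0.039],
    [0,0,0.0007,0.26,0.039],
    [0,0,0.001,0.39,0.039],
    [0,0,0.0013,0.52,0.039],
    [0,0,0.0017,0.65,0.039],
    [0,0,0.002,0.78,0.039],
    [0,0,0.0023,0.91,0.039],
    [0,0,0.0027,1.04,0.039]
  ]
}}

```text
clock: 17.35
tcp_pos: [0.5675, 0.0341, 0.2767]
orientation: [2.072, 2.361, 0.0]
contact_force: [0.1, -1.3, 0.2]
grip_width: 0.0389
gripper_force: 0.7
```

```bash
python3 look.py pics/l3.png; python3 -c "
from h import *
S=cv2.imread('pics/l3.png')[:,400:];print(blobs(S,(105,150,60),(130,255,255),300)[0])"
```

```text
17.45 [0.56751528 0.03436643 0.27650075] 0.1345862487222966 j [-0.57  0.51  0.52  1.95 -0.36  0.77  0.29] [-0.01490785 -0.03964291 -0.00495873] 0.0
scene px axis 0.131 [303.3 205.5]
scene px axis 0.139 [303.4 202.4]
scene px axis 0.145 [303.5 200. ]
[(np.int32(3392), array([211.6, 144. ]), [183, 92, 58, 95])]
```

Request:
{"api": "carry_out", "payload": {
  "moves": [
    [0,0,0.0003,0.13,0.039],
    [0,0,0.0007,0.26,0.039],
    [0,0,0.001,0.39,0.039],
    [0,0,0.0013,0.52,0.039],
    [0,0,0.0017,0.65,0.039],
    [0,0,0.002,0.78,0.039],
    [0,0,0.0023,0.91,0.039],
    [0,0,0.0027,1.04,0.039]
  ]
}}

```text
clock: 18.25
tcp_pos: [0.5677, 0.0343, 0.274]
orientation: [-2.969, -1.025, -0.001]
contact_force: [0.3, 0.4, -0.1]
grip_width: 0.039
gripper_force: 0.7
```

Request:
{"api": "carry_out", "payload": {
  "moves": [
    [0,0,0.0003,0.13,0.039],
    [0,0,0.0007,0.26,0.039],
    [0,0,0.001,0.39,0.039],
    [0,0,0.0013,0.52,0.039],
    [0,0,0.0017,0.65,0.039],
    [0,0,0.002,0.78,0.039],
    [0,0,0.0023,0.91,0.039],
    [0,0,0.0027,1.04,0.039]
  ]
}}

```text
clock: 19.05
tcp_pos: [0.5678, 0.0342, 0.2713]
orientation: [-3.086, 0.586, -0.0]
contact_force: [0.9, -1.8, 0.6]
grip_width: 0.0391
gripper_force: 1.0
```

```bash
python3 look.py pics/l4.png; python3 -c "
from h import *
S=cv2.imread('pics/l4.png')[:,400:];print(blobs(S,(105,150,60),(130,255,255),300)[0])"
```

```text
19.15 [0.56757197 0.03440999 0.2708317 ] -1.942254779994352 j [-0.9   0.74  1.05  1.97 -0.81  0.93 -1.37] [-0.02403278  0.0070641  -0.04066787] 0.0
scene px axis 0.131 [303.3 205.5]
scene px axis 0.139 [303.4 202.4]
scene px axis 0.145 [303.5 200. ]
[(np.int32(1847), array([169.7, 147.1]), [157, 104, 29, 89])]
```

Request:
{"api": "carry_out", "payload": {
  "moves": [
    [0,0,0,-0.05,0.045],
    [0,0,0,-0.05,0.055],
    [0,0,0,-0.05,0.065],
    [0,0,0,-0.05,0.065],
    [0,0,0,-0.19,0.065],
    [0,0,0,-0.33,0.065],
    [0,0,0,-0.47,0.065],
    [0,0,0,-0.61,0.065]
  ]
}}

```text
clock: 19.95
tcp_pos: [0.5675, 0.0341, 0.2712]
orientation: [3.118, 0.38, 0.0]
contact_force: [0.6, -1.0, 0.1]
grip_width: 0.0652
gripper_force: 0.0
```

Request:
{"api": "carry_out", "payload": {
  "moves": [
    [0,0,0,-0.14,0.065],
    [0,0,0,-0.28,0.065],
    [0,0,0,-0.42,0.065],
    [0,0,0,-0.56,0.065],
    [0,0,0,-0.7,0.065],
    [0,0,0,-0.84,0.065],
    [0,0,0,-0.98,0.065],
    [0,0,0,-1.12,0.065]
  ]
}}

```text
clock: 20.75
tcp_pos: [0.5675, 0.034, 0.2713]
orientation: [2.44, 1.978, 0.0]
contact_force: [0.1, -0.2, -0.4]
grip_width: 0.0651
gripper_force: 0.0
```

Request:
{"api": "carry_out", "payload": {
  "moves": [
    [0,0,0,-0.14,0.065],
    [0,0,0,-0.28,0.065],
    [0,0,0,-0.42,0.065],
    [0,0,0,-0.56,0.065],
    [0,0,0,-0.7,0.065],
    [0,0,0,-0.84,0.065],
    [0,0,0,-0.98,0.065],
    [0,0,0,-1.12,0.065]
  ]
}}

```text
clock: 21.55
tcp_pos: [0.5675, 0.0339, 0.2712]
orientation: [1.017, 2.972, -0.0]
contact_force: [0.4, 1.3, -0.7]
grip_width: 0.0653
gripper_force: 0.0
```

Request:
{"api": "carry_out", "payload": {
  "moves": [
    [0,0,0,-0.12,0.065],
    [0,0,0,-0.24,0.065],
    [0,0,0,-0.32,0.065],
    [0,0,0,-0.35,0.065],
    [0,0,0,-0.35,0.065],
    [0,0,0,-0.35,0.065],
    [0,0,0,-0.35,0.065],
    [0,0,0,-0.35,0.065]
  ]
}}

```text
clock: 22.35
tcp_pos: [0.5675, 0.0342, 0.2712]
orientation: [-0.494, -3.102, 0.0]
contact_force: [0.4, 0.3, 0.2]
grip_width: 0.0651
gripper_force: 0.0
```

```bash
python3 look.py pics/l5.png; python3 -c "
from h import *
S=cv2.imread('pics/l5.png')[:,400:];print(blobs(S,(105,150,60),(130,255,255),300)[0],blobs(S,(3,150,120),(20,255,255),20)[0])"
```

```text
22.45 [0.56751235 0.03423027 0.27117865] 1.2552743525470622 j [-0.34  0.47  0.22  1.94 -0.15  0.74  1.22] [ 0.03700821 -0.00399503 -0.02601173] 0.0
scene px axis 0.131 [303.3 205.5]
scene px axis 0.139 [303.4 202.4]
scene px axis 0.145 [303.5 200. ]
[(np.int32(2800), array([174.9, 150.9]), [152, 102, 50, 95])] [(np.int32(25), array([166.2, 232.1]), [163, 230, 7, 5])]
```

Request:
{"api": "carry_out", "payload": {
  "moves": [
    [0,0,0,0,0.05],
    [0,0,0,0,0.042],
    [0,0,0,0,0.039],
    [0,0,0,0,0.039],
    [0,0,0.0003,0.13,0.039],
    [0,0,0.0006,0.26,0.039],
    [0,0,0.0009,0.39,0.039],
    [0,0,0.0012,0.52,0.039]
  ]
}}

```text
clock: 23.25
tcp_pos: [0.5676, 0.0342, 0.27]
orientation: [1.282, 2.868, 0.0]
contact_force: [0.5, 1.4, -1.3]
grip_width: 0.0391
gripper_force: 0.7
```

Request:
{"api": "carry_out", "payload": {
  "moves": [
    [0,0,0.0003,0.13,0.039],
    [0,0,0.0007,0.26,0.039],
    [0,0,0.001,0.39,0.039],
    [0,0,0.0013,0.52,0.039],
    [0,0,0.0017,0.65,0.039],
    [0,0,0.002,0.78,0.039],
    [0,0,0.0023,0.91,0.039],
    [0,0,0.0027,1.04,0.039]
  ]
}}

```text
clock: 24.05
tcp_pos: [0.5675, 0.0343, 0.2673]
orientation: [-2.537, -1.852, -0.0]
contact_force: [-0.1, -0.3, -1.1]
grip_width: 0.0387
gripper_force: 0.7
```

Request:
{"api": "carry_out", "payload": {
  "moves": [
    [0,0,0.0003,0.13,0.039],
    [0,0,0.0007,0.26,0.039],
    [0,0,0.001,0.39,0.039],
    [0,0,0.0013,0.52,0.039],
    [0,0,0.0017,0.65,0.039],
    [0,0,0.002,0.78,0.039],
    [0,0,0.0023,0.91,0.039],
    [0,0,0.0027,1.04,0.039]
  ]
}}

```text
clock: 24.85
tcp_pos: [0.5677, 0.0344, 0.2647]
orientation: [-3.122, -0.347, -0.001]
contact_force: [1.2, -0.5, 0.6]
grip_width: 0.039
gripper_force: 0.9
```

Request:
{"api": "carry_out", "payload": {
  "moves": [
    [0,0,0.0003,0.13,0.039],
    [0,0,0.0005,0.2,0.039],
    [0,0,0.0005,0.2,0.039],
    [0,0,0.0005,0.2,0.039],
    [0,0,0.0005,0.15,0.042],
    [0,0,0.0005,0.1,0.042],
    [0,0,0.0005,0.1,0.042],
    [0,0,0.0005,0.1,0.042]
  ]
}}

```text
clock: 25.65
tcp_pos: [0.5675, 0.0341, 0.2642]
orientation: [-3.135, -0.197, 0.0]
contact_force: [-0.6, -0.3, 0.0]
grip_width: 0.0419
gripper_force: 0.0
```

```bash
python3 look.py pics/l6.png; python3 -c "
from h import *
S=cv2.imread('pics/l6.png')[:,400:];print(blobs(S,(105,150,60),(130,255,255),300)[0],blobs(S,(3,150,120),(20,255,255),20)[0])"
```

```text
25.75 [0.56747984 0.034111   0.26408761] -1.4451421452619226 j [-0.83  0.67  0.92  1.97 -0.71  0.86 -0.96] [ 0.04168063 -0.03358359 -0.03757686] 0.0
scene px axis 0.131 [303.3 205.5]
scene px axis 0.139 [303.4 202.4]
scene px axis 0.145 [303.5 200. ]
[(np.int32(3137), array([181.8, 166.8]), [152, 117, 65, 94])] [(np.int32(44), array([192.5, 153.5]), [190, 149, 6, 10]), (np.int32(23), array([166.3, 232. ]), [164, 230, 6, 5])]
```

View pics/l6.png

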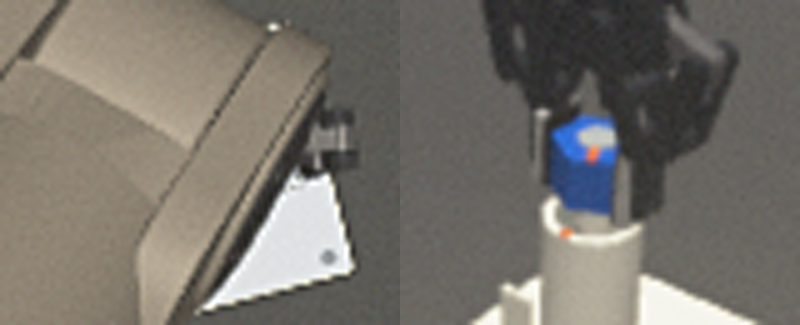

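The stripe points the same way as after the drop, and the head is 30/5 px, or about 15.6 mm, lower. The full turn is done, so I grip the head.

Request:
{"api": "carry_out", "payload": {
  "moves": [
    [0,0,0,0,0.04],
    [0,0,0,0,0.038],
    [0,0,0,0,0.036],
    [0,0,0,0,0.034],
    [0,0,0,0,0.032],
    [0,0,0,0,0.03],
    [0,0,0,0,0.03],
    [0,0,0,0,0.03]
  ],
  "force": 25
}}

```text
clock: 26.55
tcp_pos: [0.5675, 0.0341, 0.2641]
orientation: [-3.135, -0.198, -0.0]
contact_force: [-0.3, 0.4, 2.0]
grip_width: 0.0361
gripper_force: 24.9
```

Request:
{"api": "carry_out", "payload": {
  "moves": [
    [0,0,0,0,0.03],
    [0,0,0,0,0.03],
    [0,0,0,0,0.03],
    [0,0,0,0,0.03],
    [0,0,0,0,0.03],
    [0,0,0,0,0.03],
    [0,0,0,0,0.03],
    [0,0,0,0,0.03]
  ]
}}

```text
clock: 27.35
tcp_pos: [0.5675, 0.0341, 0.2641]
orientation: [-3.135, -0.198, -0.0]
contact_force: [0.4, -0.1, 1.2]
grip_width: 0.0364
gripper_force: 24.9
```

```bash
python3 look.py pics/l7.png; python3 -c "
from h import *
S=cv2.imread('pics/l7.png')[:,400:];print(blobs(S,(105,150,60),(130,255,255),300)[0],blobs(S,(3,150,120),(20,255,255),20)[0])"
```

```text
27.45 [0.56751422 0.03413731 0.26410521] -1.4446116613279143 j [-0.83  0.67  0.92  1.97 -0.71  0.86 -0.96] [ 0.04853204  0.04873541 -0.04176858] 24.89641322521493
scene px axis 0.131 [303.3 205.5]
scene px axis 0.139 [303.4 202.4]
scene px axis 0.145 [303.5 200. ]
[(np.int32(2922), array([179.4, 165.7]), [152, 116, 59, 93])] [(np.int32(48), array([189.5, 154. ]), [187, 149, 6, 11]), (np.int32(24), array([166.3, 232. ]), [164, 230, 6, 5])]
```

Grip is steady at 24.9 N with a width of 36 mm, and the bolt is at the right height.

```bash
python3 -c "
from bench import r
print(r.hand_in())"
```

```text
the job is handed in; nothing more can be done
None
```

I handed the job in at about 27 s: the gearmotor is upright on the pad, and the bolt dropped into its thread, went one full turn forward (about 16 mm lower by camera) and is gripped at about 25 N. The hand-in returned no verdict.

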